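Close a specimen case: tip the mount flat, flip the lid, latch it

ROBOT

A 7-joint arm with a two-finger parallel gripper is mounted at the origin on a cart in front of the work surface, level with it; the furniture and walls round the work are solid. World frame = base frame: x ahead of the robot, y to its left, z up, the work surface at z = 0. Lengths are in m, angles in degrees, forces in N, time in s.
With the tool pointing down it reaches from about 0.425 to 0.925 m from the base axis. Payload 6.8 kg.
Tool frame: the origin (TCP) lies midway between the tips of the shut fingers; the grasp point (between the pads) lies 19 mm behind it; z points along the fingers, y is the direction in which the jaws open and shut (so a half turn about z gives the same grasp; the last joint's range is limited). The gripper opens to 85 mm and grips with 20 to 120 N. Pads are 22 mm wide; open, the fingers measure 114 mm over their backs; the gripper's body (76 mm by 85 mm) begins 54 mm behind the grasp point. The pads swing forward as they close: fully open they stand 13 mm farther back than shut.
Start: joints at [62.217, 27.33, 1.283, 89.118, -0.659, 63.558, -4.761], TCP at [0.248, -0.628, 0.231] pointing down, gripper open.
Joint ranges: [-169.35, 169.35], [-19.33, 120.38], [-80.79, 83.38], [13.8, 139.57], [-78.32, 258.32], [9.67, 109.79], [-169.56, 169.56]. Speed limits (degrees/s): [136.94, 136.94, 180, 180, 180, 180, 180].

INTERFACE

Orientations are given as [roll, pitch, yaw] about the fixed x, y, z axes, in that order (R = Rz(yaw) Ry(pitch) Rx(roll)).
In Python, from rig import env, imaging gives the robot as it stands.
- The arm moves only by the shell command python3 -m creep 'ROWS' [OPENING]. ROWS is JSON, a list of rows, each a list of 2 entries, a list of its own where there are three numbers: the shift along the tool's x, y, z in mm, then the turn, a rotation vector about the tool's x, y, z in rad. In form: [[[dx, dy, dz], [wx, wy, wz]], ...]. A call has 1 to 5 rows; each row is the pose to reach, as a shift and turn from the pose measured when the call began, along the tool's axes at that moment; what a row does not reach only later rows make up. A row lasts 1/8 s, in which the tool goes at most 62.5 mm and 10.7 degrees, less where a joint would pass 70% of its speed; a pose out of reach is approached as far as the arm can. A call with a gripper value outside its range is refused whole. OPENING is the opening, from 0 (shut) to 1 (fully open), set as the call begins (- or left out, the last holds). The fingers move at their own pace and stop on an object; the grip force is fixed at half the most. Time passes only in rows, so rows that repeat a pose let the fingers close. It gives the time, the measured TCP pose, the force and the opening at its end, in the units of the state.
- env.state(): the state, without advancing time (a new reading comes with each control period).
- imaging.read_camera(name): name is "scene" or "top"; returns (picture, depth): 400x640x3 uint8, blue, green, red; 400x640 float32, m along the optical axis (not along the pixel's ray), 0 where there is no reading.
- imaging.calibration(name): a dict with "mtx" (3x3 intrinsics, pixels), "dist_coeffs" ([k1, k2, p1, p2, k3] as OpenCV has them; the pictures are not rectified), "rvec" (rotation vector, rad) and "tvec" (3), from world to camera coordinates, as OpenCV has them. Camera axes: x right, y down, z forward; pixel columns grow to the right and rows downward; lengths in m; the calibration is good to about 2 mm. A picture is of the moment at which its call begins. calibration takes no time and is no camera call.
- env.job_done(): hands the job in, once; it reports no verdict.
The state is a dict: "time_s": time; "qpos": joint angles; "qvel": joint speeds; "tau": joint torques, N m; "ee_pos": TCP position; "tool_rot": TCP orientation; "force": force on the tool from outside, world axes, zero at the start; "torque": the same for the moment, N m; "width": finger opening in m.
Only numpy, scipy, OpenCV 4.12 (cv2) and the standard library are available. Lean on these libraries where they do the work, as an engineer would, in place of code of your own. Each camera call takes 0.05 s, during which the arm holds its last target. There are 200 camera calls.

TASK

Close up the small specimen case for storage, using only pushes of the fingertips: nothing is pinched, lifted or carried. One mount was left standing on its edge to dry: tip it over, away from the robot, so that it lies flat in its round pocket with its specimen face up; then push the open lid over from behind so that it falls fully shut; and only then push the latch at the front down until it lies flat against the case. Leave the other mounts in their pockets and do not disturb the things around the case.

Things in the scene. Friction and masses are not known exactly. Their poses are not given: they have to be found in the camera images.
- case: grey clamshell specimen case, fixed to the bench: tray 68 mm deep (x) by 134 wide (y), walls 18 high, 4 thick. Origin: centre of its underside. x runs from the latch side (near the robot) to the hinge side, y left, z up. Inside, three foam beds side by side, 42 mm apart in y; foam top 16 mm above the bench. With the lid shut the space under it ends at 29 mm: no room for a standing mount
- groove (a point): middle of the floor of the drying groove in which the mount stands, 5 mm above the bench. Each bed has a slot 33 mm wide (y) in the foam: its front 21 mm (x) are the groove, behind it lies the pocket, whose floor is 3 mm higher; this step stops the foot of a standing mount that is pushed towards +x, so that it tips. Which of the three beds it is varies
- pocket (a point): centre of the floor of the round-ended pocket (33 mm wide) just behind that groove, 8 mm above the bench; the mount lies right when its origin is here, specimen face up. The step down to the groove is 10 mm from here towards the robot (case -x)
- mount: the mount to be tipped: resin puck, diameter 30, thickness 18 mm, 31 g. One flat face (the specimen face) shows bits of metal. Origin: centre of the other face; own z points out of the specimen face. At the start it stands on its round side in the groove, specimen face towards the robot (own z along case -x), plain face to the pocket, top 35 mm above the bench
- lid (a joint): angle of the lid: 0 shut, 1.57 upright, at most 1.9 leaning back from the robot. A shell 68 x 134 mm, 14 deep, 150 g, on a slightly stiff hinge: near upright it stays where it is; pushed to below about 0.7 rad it falls shut by itself
- lid_hinge (a point): middle of the lid's hinge axis, along the top of the tray's rear wall: case x = +34 mm, 18 mm above the bench
- lid_edge (a point): middle of the lid's free edge on its outer face (its top when shut; when open it looks away from the robot). 68 mm from the hinge along the lid, 14 mm outward of it. The outer face is flat from here down to the hinge and reaches 67 mm to either side (case y); shut, it is 32 mm above the bench
- latch (a joint): angle of the latch, a steel plate 34 mm wide (y), 27 long, hinged at the middle of the lid's free edge; it stays where it is put. 0 = flat against the front of the shut case (latched), 1.57 = straight out from the lid's edge. Its axis is 3 mm in front of the case, 26 mm above the bench with the lid shut. With the lid open it stands up beyond the edge: push the lid beside it, or it folds
- latch_lip (a point): middle of the latch's rolled finger lip, 24 mm from the latch axis; when latched it is 2 mm above the bench
- mount_left: a mount 30 mm in diameter, 18 mm thick, lying in its own pocket, top 26 mm above the bench; origin: centre of its underside. Leave it alone
- mount_right: another such mount (30 x 18 mm) lying in its own pocket; origin: centre of its underside. Leave it alone. (Which pockets the three mounts occupy varies.)
- vial: a glass vial with a screw cap, 23 mm across, 52 mm high, standing to the left of the case; origin under its centre. Leave it alone
- loupe: a black stand loupe, 42 mm across, 37 mm high; origin under its centre. Leave it alone
- petri_dish: a glass dish with cut samples, 68 mm across, 16 mm high; origin under its centre. Leave it alone
- pen: a black pen, 145 mm long (own y), 9 mm high; origin under its centre. Leave it alone
- lens_tissue: a flat packet of lens tissue, 110 x 81 x 9 mm; origin under its centre. Leave it alone
- can: an objective canister, 40 mm across, 62 mm high; origin under its centre. Leave it alone

How it is judged:
By the outcome, as a careful person would: the job done as asked, in the order asked, and still so for the second after the job is handed in, with the robot touching nothing.
It also fails if it takes over 51 s, if anything falls off the work surface, if the arm or the gripper's body presses on something with over 40 N, if the wrist force passes 120 N, or if a joint passes its speed limit or range.

## Working session

There is one attempt and no reset: what is moved stays moved. The work goes in short steps, Python scripts to look and compute and a shell command to move; the robot and the scene stay as the last step left them, time stands still between calls to the robot, and variables do not carry over. Pictures are saved under pics/ and viewed, about 8 in all and at most 12, crops included, and the job is handed in when it is done.

```bash
mkdir -p pics; ls; cat > h.py <<'E'
import numpy as np, cv2
from rig import env, imaging
from scipy.spatial.transform import Rotation as R
def cam(n):
    c=imaging.calibration(n); K=np.array(c["mtx"],float); d=np.array(c["dist_coeffs"],float)
    Rm=cv2.Rodrigues(np.array(c["rvec"],float))[0]; t=np.array(c["tvec"],float).ravel()
    return K,d,Rm,t
def w(n,depth,pts):   # pixel -> world by depth
    K,d,Rm,t=cam(n); o=[]
    for u,v in pts:
        p=depth[int(v)-1:int(v)+2,int(u)-1:int(u)+2]; z=np.median(p[p>0]) if (p>0).any() else np.nan
        xy=cv2.undistortPoints(np.array([[[u,v]]],float),K,d)[0,0]
        o.append(Rm.T@(np.array([xy[0],xy[1],1])*z-t))
    return np.array(o)
def ray(n,pts,h):  # pixel -> world at height h
    K,d,Rm,t=cam(n); o=[]
    C=-Rm.T@t
    for u,v in pts:
        xy=cv2.undistortPoints(np.array([[[u,v]]],float),K,d)[0,0]
        r=Rm.T@np.array([xy[0],xy[1],1]); o.append(C+r*(h-C[2])/r[2])
    return np.array(o)
def shot(n,f,crop=None,s=1):
    im,dp=imaging.read_camera(n); np.save(f"{n}_d.npy",dp); cv2.imwrite(f"{n}_full.png",im)
    if crop: im=im[crop[1]:crop[3],crop[0]:crop[2]]
    cv2.imwrite(f"pics/{f}.png",cv2.resize(im,None,fx=s,fy=s,interpolation=cv2.INTER_CUBIC)); return dp
def togo(p,rpy=None):  # shift in tool axes mm to world target
    s=env.state(); T=R.from_euler('xyz',s["tool_rot"],degrees=True)
    r=np.round(1000*T.inv().apply(np.array(p)-s["ee_pos"]),1)
    v=np.round((T.inv()*R.from_euler('xyz',rpy,degrees=True)).as_rotvec(),3) if rpy is not None else None
    return r,v
E
python3 - <<'E'
from h import *
shot("scene","s1",None,1.25); shot("top","t1",None,1.25)
s=env.state(); print(s)
for n in("scene","top"):
    K,d,Rm,t=cam(n); print(n,-Rm.T@t,Rm[2])
E
```

```text
pics
{'time_s': 0.1, 'qpos': array([62.2166222 , 27.3722552 ,  1.28077641, 89.17220732, -0.6592764 ,
       63.55674966, -4.76139132]), 'qvel': array([-0.10720714, -0.04896826,  0.04948698, -0.23081493, -0.03126893,
        0.15116823,  0.04564797]), 'tau': array([ 4.39952171e-03, -5.97762179e+01,  1.61375228e+00, -2.81953168e+01,
        1.28240604e-02,  5.06943179e-03, -3.52064212e-06]), 'ee_pos': array([ 0.24816351, -0.62716064,  0.23041238]), 'tool_rot': array([-1.79906385e+02,  6.80186839e-03,  2.15900144e+01]), 'force': array([-0.10610215,  0.50620709, -0.62378023]), 'torque': array([ 0.05320383, -0.04294572,  0.01998861]), 'width': 0.08552950412662208}
scene [-0.30856305 -0.59128483  0.46317455] [ 0.7710395   0.49589427 -0.39948337]
top [ 0.30533306 -0.10841403  1.37143138] [ 0.13343726 -0.00534794 -0.99104283]
```

View pics/s1.png

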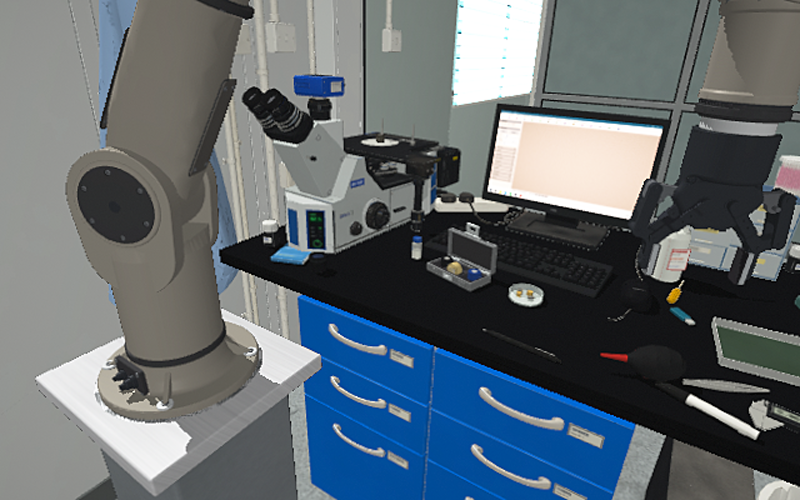

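View pics/t1.png

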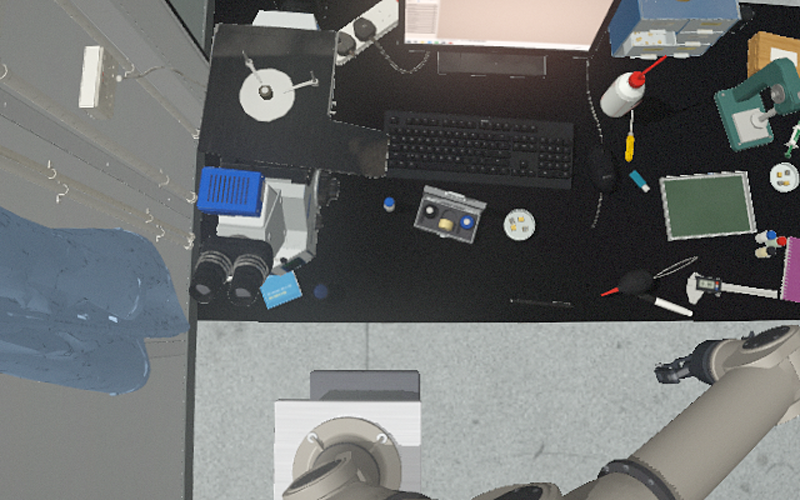

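The scene shows the open case, with its lid up, near (462,258) in the scene view and (450,215) in the top view. The yellowish standing mount looks to be in the middle bed. The vial is to the left and the dish to the right. Next: enlarged crops.

```bash
python3 - <<'E'
from h import *
a=cv2.imread("scene_full.png")[170:250,325:450]; b=cv2.imread("top_full.png")[140:205,300:430]
a=cv2.resize(a,None,fx=6,fy=6,interpolation=cv2.INTER_CUBIC)[:, :750]
b=cv2.resize(b,None,fx=6,fy=6,interpolation=cv2.INTER_CUBIC)
cv2.imwrite("pics/a.png",a);cv2.imwrite("pics/b.png",b)
E
```

```text
(no output)
```

View pics/a.png

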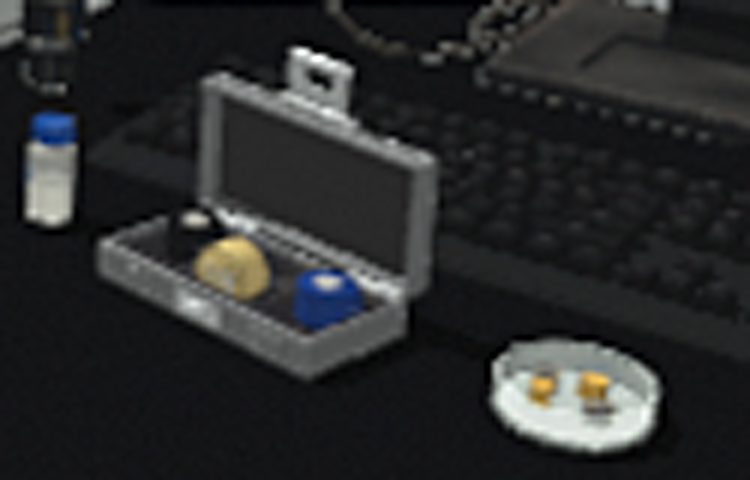

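View pics/b.png

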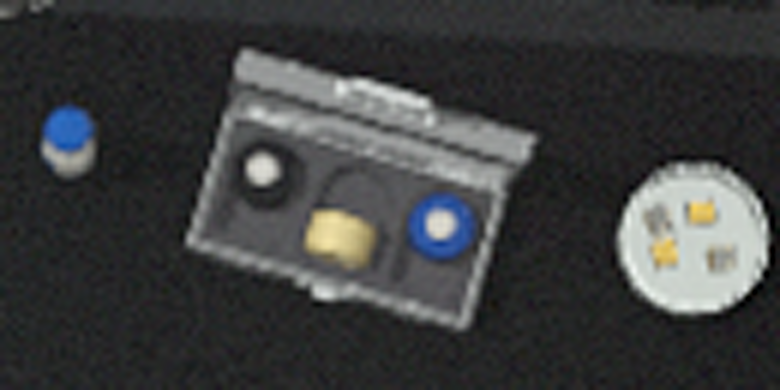

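The crop shows the standing mount in the middle bed at (340,237), a black-and-white mount to the left at (265,170) and a blue one to the right at (440,222). The tray's front top corners are at (190,243) and (466,325).

```bash
python3 - <<'E'
from h import *
f=lambda L:[(300+x/6-.4,140+y/6-.4) for x,y in L]
g=lambda L:[(325+x/6-.4,170+y/6-.4) for x,y in L]
P=ray("top",f([(190,243),(466,325)]),.018); print("top front corners",P.round(4))
print("rear",ray("top",f([(235,108),(505,190)]),.018).round(4))
Q=ray("scene",g([(98,247),(310,357),(405,310)]),.018); print("scene FL FR RR",Q.round(4))
for P in (P,Q):
    e=P[0]-P[1]; print(np.linalg.norm(e)); e/=np.linalg.norm(e); x=np.array([e[1],-e[0],0]); print("yaw",np.degrees(np.arctan2(x[1],x[0])),"origin",(P[0]+P[1])/2+x*.034)
print("mount tops",ray("top",f([(265,170),(440,222)]),.026).round(4),ray("top",f([(340,225)]),.033).round(4))
print("lid edge rim ends",ray("top",f([(243,50),(537,137)]),.09).round(4))
d=np.load("top_d.npy")
print("lid rim d",w("top",d,f([(243,62),(300,80),(480,130),(530,148)])).round(4), "latch",w("top",d,f([(385,100),(350,85),(430,112)])).round(4))
print("vial",w("top",d,f([(68,125)])).round(4),"dish",ray("top",f([(693,240)]),.01).round(4))
# lid outline in depth: top points above 0.06 near case
K,dd,Rm,t=cam("top")
pts=[(u,v) for v in range(140,205) for u in range(325,395)]
W=w("top",d,pts); m=(W[:,2]>.04)
print(len(W[m])); 
for h in(.04,.06,.08,.1):
    k=(W[:,2]>h)&(W[:,2]<h+.02); print(h,k.sum(),W[k].min(0).round(3) if k.any() else'',W[k].max(0).round(3) if k.any() else '')
ds=np.load("scene_d.npy"); L=w("scene",ds,g([(222,88),(300,120),(425,165),(300,62),(345,85),(230,190),(400,270)])); print("scene lid",L.round(4))
E
```

```text
top front corners [[ 0.5319 -0.1441  0.018 ]
 [ 0.4943 -0.2703  0.018 ]]
rear [[ 0.595  -0.1649  0.018 ]
 [ 0.5571 -0.2891  0.018 ]]
scene FL FR RR [[ 0.5227 -0.1454  0.018 ]
 [ 0.48   -0.2752  0.018 ]
 [ 0.5468 -0.2916  0.018 ]]
0.13166487013832792
yaw -16.553296802617908 origin [ 0.54568798 -0.21684924  0.018     ]
0.13656954635279148
yaw -18.20121439130669 origin [ 0.53364828 -0.22092699  0.018     ]
mount tops [[ 0.5645 -0.1782  0.026 ]
 [ 0.5407 -0.258   0.026 ]] [[ 0.5379 -0.2117  0.033 ]]
lid edge rim ends [[ 0.6056 -0.1654  0.09  ]
 [ 0.5674 -0.294   0.09  ]]
lid rim d [[ 0.6023 -0.1658  0.081 ]
 [ 0.5931 -0.1906  0.0861]
 [ 0.5713 -0.2695  0.0854]
 [ 0.5635 -0.2916  0.0846]] latch [[ 5.787e-01 -2.255e-01  1.120e-01]
 [ 6.103e-01 -2.196e-01 -6.000e-04]
 [ 5.779e-01 -2.470e-01  9.160e-02]]
vial [[ 0.5797 -0.0884  0.0519]] dish [[ 0.5356 -0.3774  0.01  ]]
282
0.04 6 [ 0.559 -0.29   0.041] [ 0.598 -0.161  0.058]
0.06 8 [ 0.558 -0.29   0.06 ] [ 0.598 -0.163  0.078]
0.08 240 [ 0.557 -0.292  0.08 ] [ 0.605 -0.163  0.1  ]
0.1 28 [ 0.574 -0.239  0.1  ] [ 0.585 -0.213  0.115]
scene lid [[ 0.5947 -0.17    0.0826]
 [ 0.5799 -0.2182  0.0823]
 [ 0.5616 -0.2876  0.0834]
 [ 0.5846 -0.2135  0.1089]
 [ 0.5768 -0.24    0.106 ]
 [ 0.6036 -0.1745  0.0264]
 [ 0.5713 -0.2784  0.0246]]
```

```bash
cat >> h.py <<'E'
O=np.array([.546,-.217,0]); YAW=-16.7
C=R.from_euler('z',YAW,degrees=True)
def case(p): return O+C.apply(np.array(p)/1000)
def where():
    s=env.state(); F=C.inv().apply(s["force"])
    print("t",round(s["time_s"],2),"case tcp mm",(C.inv().apply(s["ee_pos"]-O)*1000).round(1),"rpy",np.round(s["tool_rot"],1),"Fcase",F.round(1),"w",round(s["width"],4))
E
python3 - <<'E'
from h import *
where(); print(togo(case([-75,0,180]),[180,0,73.3]))
E
```

```text
t 0.1 case tcp mm [-167.4 -478.4  230.4] rpy [-179.9    0.    21.6] Fcase [-0.2  0.5 -0.6] w 0.0855
(array([ 369. , -318.2,   50.9]), array([-0.002, -0.001, -0.903]))
```

```bash
python3 -m creep '[[[46,-40,0],[0,0,-0.18]],[[92,-79,0],[0,0,-0.36]],[[138,-119,0],[0,0,-0.54]],[[184,-159,0],[0,0,-0.72]],[[230,-198,0],[0,0,-0.903]]]' 0; python3 - <<'E'
from h import *
where(); print(togo(case([-75,0,180]),[180,0,73.3]))
E
```

```text
time_s: 0.72
ee_pos: [0.3896, -0.3564, 0.2306]
tool_rot: [-179.9, -0.1, 73.7]
force: [0.6, 0.4, -0.4]
width: -0.0003
t 0.72 case tcp mm [-109.7 -178.5  230.6] rpy [-1.799e+02 -1.000e-01  7.370e+01] Fcase [ 0.5  0.5 -0.4] w -0.0003
(array([178.2,  35.9,  50.7]), array([-0.001, -0.001,  0.007]))
```

```bash
python3 -m creep '[[[50,10,20],[0,0,0.007]],[[100,20,50],[0,0,0.007]],[[150,30,90],[0,0,0.007]],[[178,36,130],[0,0,0.007]],[[178,36,150],[0,0,0.007]]]'; python3 - <<'E'
from h import *
where(); shot("top","t2",(300,130,430,215),6); shot("scene","s2",(325,130,455,230),6)
where()
E
```

```text
time_s: 1.35
ee_pos: [0.4741, -0.1918, 0.0786]
tool_rot: [-179.8, -0.2, 73.6]
force: [-0.2, -0.6, 0.5]
width: -0.0
t 1.35 case tcp mm [-76.1   3.5  78.6] rpy [-179.8   -0.2   73.6] Fcase [-0.1 -0.6  0.5] w -0.0
t 1.45 case tcp mm [-77.1   0.6  78.4] rpy [-1.796e+02 -1.000e-01  7.340e+01] Fcase [-0.5 -0.4 -0. ] w 0.0001
```

View pics/s2.png

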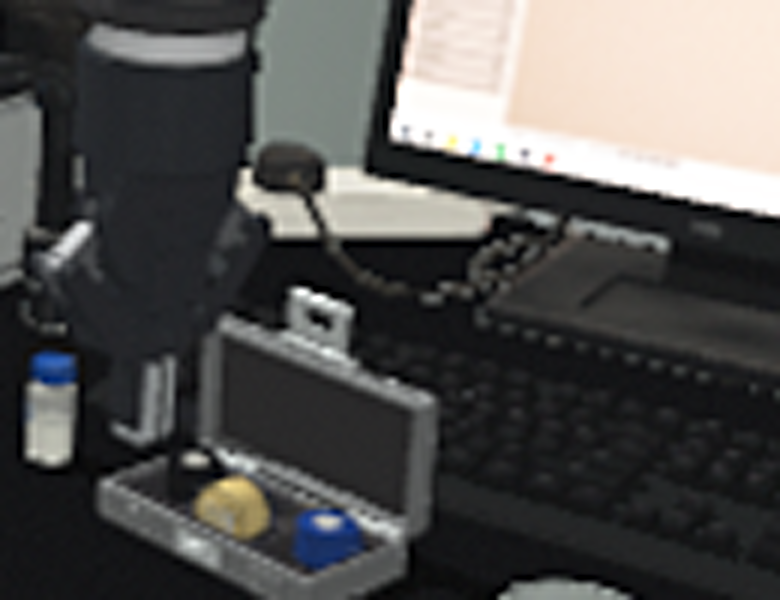

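View pics/t2.png

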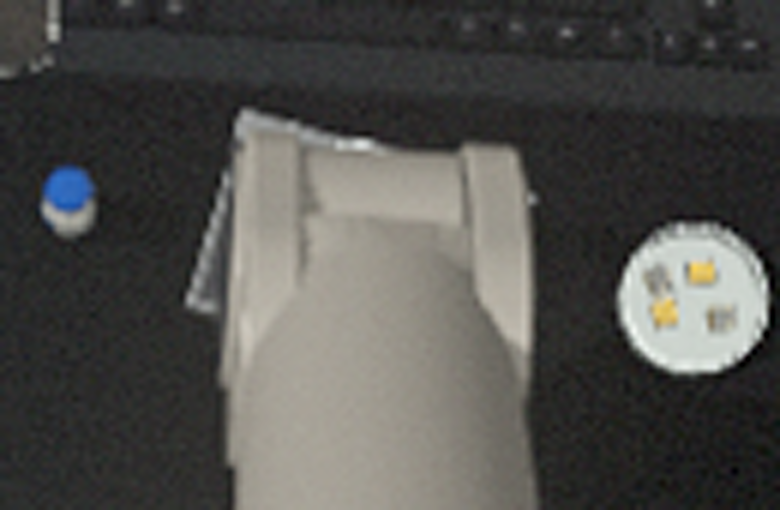

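Scene: the shut fingertips are at about (140,440) in the crop, in front of and left of the tray, and the mount still stands at (235,510). The arm hides the case from above. I'll check the calibration by projecting the TCP.

```bash
python3 - <<'E'
from h import *
K,d,Rm,t=cam("scene")
def pj(p): 
    q=cv2.projectPoints(np.array([p],float),cv2.Rodrigues(Rm)[0],t,K,d)[0].ravel(); return ((q+.4-[325,130])*6).round(0)
s=env.state(); print("tcp",pj(s["ee_pos"]))
for n,p in dict(FL=[-34,67,18],FR=[-34,-67,18],RR=[34,-67,18],mounttop=[-13,1,35],mtopback=[-4,1,35],lat=[38,0,113]).items(): print(n,pj(case(p)))
print(togo(case([-62,2,45]),[180,0,73.3]))
E
```

```text
tcp [145. 431.]
FL [104. 479.]
FR [316. 582.]
RR [414. 539.]
mounttop [237. 482.]
mtopback [251. 477.]
lat [327. 302.]
(array([ 1.3, 15.3, 33.3]), array([-0.007, -0.002,  0.001]))
```

```bash
python3 -m creep '[[[1,8,25],[-0.007,0,0]],[[1,15,50],[-0.007,0,0]],[[1,20,50],[-0.007,0,0]],[[1,25,50],[-0.007,0,0]],[[1,30,50],[-0.007,0,0]]]'; python3 -c "
from h import *; where()"; python3 -m creep '[[[0,4,0],[0,0,0]],[[0,8,0],[0,0,0]],[[0,8,0],[0,0,0]]]'; python3 -c "
from h import *; where()"
```

```text
time_s: 2.08
ee_pos: [0.5021, -0.2023, 0.0295]
tool_rot: [179.9, -0.1, 73.3]
force: [-0.1, 0.6, -0.6]
width: -0.0
t 2.08 case tcp mm [-46.3   1.5  29.5] rpy [ 1.799e+02 -1.000e-01  7.330e+01] Fcase [-0.2  0.5 -0.6] w -0.0
time_s: 2.45
ee_pos: [0.5102, -0.2047, 0.0298]
tool_rot: [179.8, -0.1, 73.3]
force: [-0.3, 1.0, -0.0]
width: 0.0003
t 2.45 case tcp mm [-37.9   1.5  29.8] rpy [ 1.798e+02 -1.000e-01  7.330e+01] Fcase [-0.6  0.9 -0. ] w 0.0003
```

```bash
python3 -m creep '[[[0,3,0],[0,0,0]],[[0,6,0],[0,0,0]],[[0,9,0],[0,0,0]],[[0,12,0],[0,0,0]],[[0,12,0],[0,0,0]]]'; python3 -c "
from h import *; where(); shot('scene','s3',(335,180,425,245),8)"
```

```text
time_s: 3.08
ee_pos: [0.5215, -0.2081, 0.0299]
tool_rot: [179.9, -0.1, 73.3]
force: [-1.5, -0.3, 2.6]
width: 0.0002
t 3.08 case tcp mm [-26.    1.5  29.9] rpy [ 1.799e+02 -1.000e-01  7.330e+01] Fcase [-1.3 -0.7  2.6] w 0.0002
```

View pics/s3.png

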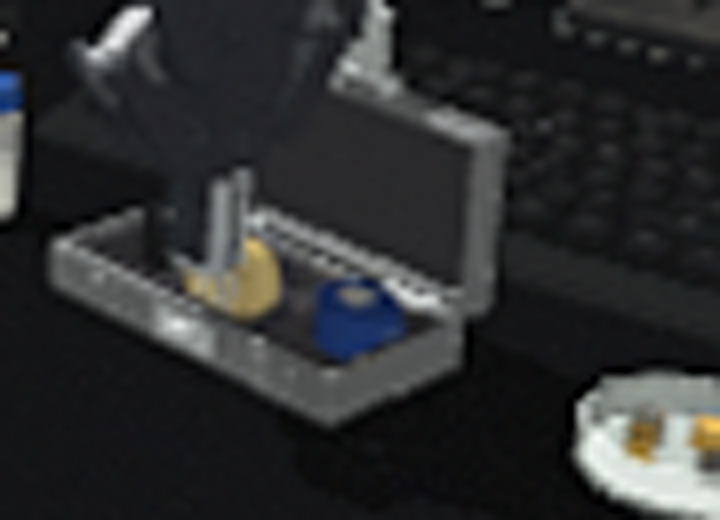

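The mount is tipping: in the crop its face at (230,280) leans back under the fingertip, and the gripper's knuckle is still clear of the latch at (370,50).

```bash
python3 -m creep '[[[0,2,0],[0,0,0]],[[0,4,0],[0,0,0]],[[0,6,0],[0,0,0]],[[0,6,0],[0,0,0]]]'; python3 -c "
from h import *; where()";  python3 -m creep '[[[0,2,0],[0,0,0]],[[0,4,0],[0,0,0]],[[0,4,0],[0,0,0]]]'; python3 -c "
from h import *; where(); shot('scene','s4',(335,180,425,245),8)"
```

```text
time_s: 3.62
ee_pos: [0.5272, -0.2098, 0.0312]
tool_rot: [179.9, -0.0, 73.3]
force: [-6.2, 2.1, 15.7]
width: -0.0003
t 3.62 case tcp mm [-20.    1.5  31.2] rpy [179.9  -0.   73.3] Fcase [-6.6  0.2 15.7] w -0.0003
time_s: 4.0
ee_pos: [0.5323, -0.2112, 0.0322]
tool_rot: [179.7, -0.0, 73.3]
force: [-0.8, 0.2, 7.1]
width: 0.0002
t 4.0 case tcp mm [-14.8   1.6  32.2] rpy [179.7  -0.   73.3] Fcase [-0.8 -0.1  7.1] w 0.0002
```

View pics/s4.png

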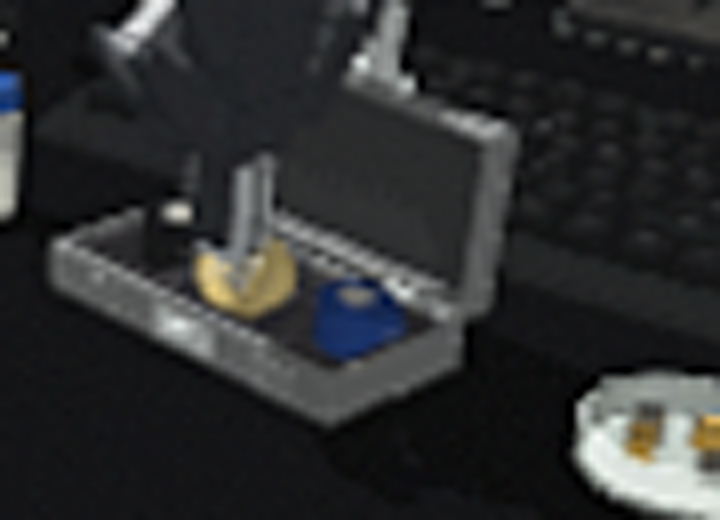

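The mount now leans well over, face up, at (245,280). The lid has leaned back slightly because the knuckle is close to it. I'll back off and look from above.

```bash
python3 -m creep '[[[0,-6,-6],[0,0,0]],[[0,-20,-30],[0,0,0]],[[0,-50,-80],[0,0,0]],[[0,-90,-130],[0,0,0]],[[0,-130,-150],[0,0,0]]]'; python3 -m creep '[[[-50,0,0],[0,0,0]],[[-100,0,0],[0,0,0]],[[-150,0,0],[0,0,0]],[[-180,0,0],[0,0,0]],[[-180,0,0],[0,0,0]]]'; python3 -c "
from h import *; where(); shot('scene','s5',(335,170,425,245),4); shot('top','t5',(325,140,395,205),6)
a=cv2.imread('pics/s5.png');b=cv2.imread('pics/t5.png'); H=max(a.shape[0],b.shape[0])
p=lambda i:cv2.copyMakeBorder(i,0,H-i.shape[0],0,0,0); cv2.imwrite('pics/c5.png',np.hstack([p(a),p(b)])); print(a.shape,b.shape)"
```

```text
time_s: 4.68
ee_pos: [0.4071, -0.1738, 0.184]
tool_rot: [179.5, -0.0, 73.3]
force: [-0.8, 0.3, 0.8]
width: -0.0002
time_s: 5.3
ee_pos: [0.3539, -0.3483, 0.1838]
tool_rot: [179.5, 0.0, 73.1]
force: [0.5, 1.3, -0.1]
width: -0.0002
t 5.3 case tcp mm [-146.3 -181.   183.8] rpy [179.5   0.   73.1] Fcase [ 0.1  1.4 -0.1] w -0.0002
(300, 360, 3) (390, 420, 3)
```

View pics/c5.png

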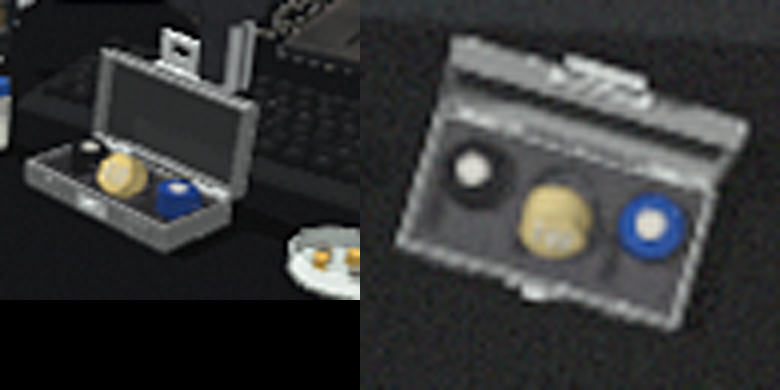

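The mount has tipped only part way: from above its face shows low at (552,235) and its side at (555,200). The neighbours are in place and the lid leans back slightly. I'll measure the tilt from depth.

```bash
python3 - <<'E'
from h import *
for n,f in(("top","top"),("scene","scene")):
    im=cv2.imread(f"{n}_full.png"); d=np.load(f"{n}_d.npy"); h=cv2.cvtColor(im,cv2.COLOR_BGR2HSV)
    x0,y0,x1,y1=(325,140,395,205) if n=="top" else (350,195,378,225)
    m=np.zeros(im.shape[:2],bool); m[y0:y1,x0:x1]=1
    m&=(h[...,0]>12)&(h[...,0]<35)&(h[...,1]>60)&(h[...,2]>90)
    vv,uu=np.nonzero(m); W=w(n,d,list(zip(uu,vv)))
    P=C.inv().apply(W-O)*1000
    print(n,len(P),np.percentile(P,[2,50,98],axis=0).round(1).tolist())
    for a in range(-32,16,4):
        k=(P[:,0]>=a)&(P[:,0]<a+4)
        if k.sum(): print(a,k.sum(),np.median(P[k],0).round(1),P[k][:,2].max().round(1))
E
```

```text
top 104 [[-19.1, -14.6, 9.8], [-5.8, 1.8, 30.4], [12.1, 15.4, 37.0]]
-20 16 [-18.    2.2  20.2] 24.6
-16 9 [-14.    4.4  26.5] 28.1
-12 17 [-9.5  2.6 31.7] 36.6
-8 16 [-6.4  0.4 36.4] 38.6
-4 15 [-2.1 -0.1 34. ] 36.2
0 14 [ 2.1 -0.3 32.1] 35.1
4 10 [ 5.6  0.7 24.8] 32.8
8 4 [10.8  9.  10.4] 10.5
12 3 [13.3  2.3  8.8] 9.8
scene 103 [[-23.0, -13.9, 14.5], [-11.0, -3.9, 23.7], [1.5, 18.9, 36.5]]
-28 2 [-25.1  -7.9  15.6] 15.7
-24 4 [-22.3  -9.4  15.3] 15.7
-20 19 [-17.6   0.1  17.7] 22.0
-16 24 [-13.9   1.2  23.1] 27.7
-12 21 [-9.9  0.5 30.4] 33.1
-8 19 [-6.5 -3.7 33.5] 37.3
-4 8 [ -2.3 -11.5  28.6] 36.5
0 6 [  1.5 -10.9  24.7] 30.9
```

The mount leans about 33° with its top edge near (-7, 37) mm in case x/z, just short of balance. I'll push again right at its top edge, with the tool tilted so that the knuckles stay clear of the lid.

```bash
python3 -m creep '[[[50,15,0],[-0.1,0,0]],[[100,30,20],[-0.25,0,0]],[[150,50,60],[-0.4,0,0]],[[182,70,80],[-0.4,0,0]],[[182,70,80],[-0.4,0,0]]]'; python3 - <<'E'
from h import *
where(); T=C*R.from_euler('xyz',[180,0,90],degrees=True)*R.from_rotvec([-.4,0,0])
s=env.state(); print("tcpz axis case",C.inv().apply(R.from_euler('xyz',s["tool_rot"],degrees=True).as_matrix()[:,2]))
print(togo(case([-48,1,31]),T.as_euler('xyz',degrees=True)),togo(case([-8,1,31])))
E
```

```text
time_s: 6.02
ee_pos: [0.4747, -0.1896, 0.1048]
tool_rot: [156.6, -0.0, 73.5]
force: [0.5, -1.3, 0.6]
width: 0.0002
t 6.03 case tcp mm [-76.2   5.8 104.8] rpy [156.6  -0.   73.5] Fcase [ 0.9 -1.1  0.6] w 0.0002
tcpz axis case [ 0.39712572  0.00225427 -0.91776145]
(array([-4.9, -3.4, 78.9]), array([ 0.008, -0.002,  0.003])) (array([-5.1, 33.3, 94.8]), None)
```

```bash
python3 -m creep '[[[-5,-3,25],[0,0,0]],[[-5,-3,50],[0,0,0]],[[-5,-3,79],[0,0,0]],[[-5,-3,79],[0,0,0]]]'; python3 -c "
from h import *; where()"; python3 -m creep '[[[0,5,2],[0,0,0]],[[0,9,4],[0,0,0]],[[0,14,6],[0,0,0]],[[0,18,8],[0,0,0]],[[0,23,10],[0,0,0]]]'; python3 -c "
from h import *; where()"; python3 -m creep '[[[0,4,1.5],[0,0,0]],[[0,7,3],[0,0,0]],[[0,11,4.5],[0,0,0]],[[0,14,6],[0,0,0]],[[0,14,6],[0,0,0]]]'; python3 -c "
from h import *; where();shot('scene','s6',(335,180,425,245),8)"
```

```text
time_s: 6.52
ee_pos: [0.5014, -0.2007, 0.0308]
tool_rot: [156.6, -0.1, 73.7]
force: [0.2, -0.1, -0.3]
width: -0.0001
t 6.53 case tcp mm [-47.4   2.8  30.8] rpy [ 1.566e+02 -1.000e-01  7.370e+01] Fcase [ 0.2 -0.  -0.3] w -0.0001
time_s: 7.15
ee_pos: [0.5259, -0.2077, 0.0316]
tool_rot: [156.5, -0.1, 73.7]
force: [-0.0, -0.2, -0.9]
width: 0.0004
t 7.15 case tcp mm [-21.9   3.1  31.6] rpy [ 1.565e+02 -1.000e-01  7.370e+01] Fcase [ 0.  -0.2 -0.9] w 0.0004
time_s: 7.78
ee_pos: [0.5407, -0.212, 0.0317]
tool_rot: [156.5, -0.1, 73.6]
force: [-0.5, -0.8, -0.5]
width: 0.0
t 7.78 case tcp mm [-6.5  3.2 31.7] rpy [ 1.565e+02 -1.000e-01  7.360e+01] Fcase [-0.2 -0.9 -0.5] w 0.0
```

View pics/s6.png

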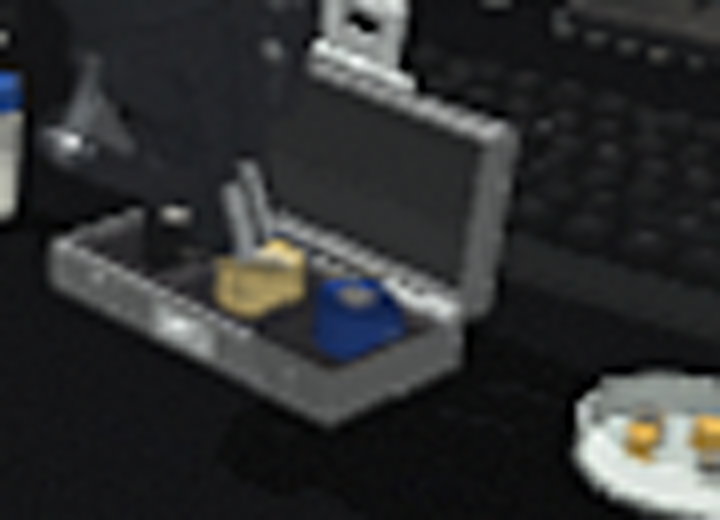

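The mount has tipped over: its side shows at (250,285) and its specimen face is up at (270,255). I'll retreat upward and measure how flat it lies.

```bash
python3 -m creep '[[[0,-8,-20],[0,0,0]],[[0,-20,-60],[0.1,0,0]],[[0,-30,-110],[0.25,0,0]],[[-20,-30,-160],[0.4,0,0]],[[-60,-30,-170],[0.4,0,0]]]'; python3 -m creep '[[[-50,0,0],[0,0,0]],[[-100,0,0],[0,0,0]],[[-150,0,0],[0,0,0]],[[-150,0,0],[0,0,0]]]';  cat > mm.py <<'E'
from h import *
where(); shot('top','t7',(325,140,395,205),6)
im=cv2.imread("top_full.png"); d=np.load("top_d.npy"); h=cv2.cvtColor(im,cv2.COLOR_BGR2HSV)
m=np.zeros(im.shape[:2],bool); m[140:205,325:395]=1
vv,uu=np.nonzero(m); P=C.inv().apply(w("top",d,list(zip(uu,vv)))-O)*1000
hh=h[vv,uu]; y=(hh[:,0]>12)&(hh[:,0]<35)&(hh[:,1]>50)&(hh[:,2]>80)
for nm,cy in(("mid",1),("left",43),("right",-41)):
    k=(np.abs(P[:,1]-cy)<17)&(P[:,0]>-27)&(P[:,0]<26)&(P[:,2]>21)
    if nm=="mid": k&=y|True
    Q=P[k]; A=np.c_[Q[:,:2],np.ones(len(Q))]; c=np.linalg.lstsq(A,Q[:,2],rcond=None)[0]
    print(nm,k.sum(),"ctr",((Q.min(0)+Q.max(0))/2).round(1),"mean",Q.mean(0).round(1),"slope deg",np.degrees(np.arctan(c[:2])).round(1),"z%",np.percentile(Q[:,2],[5,50,95]).round(1))
k=(P[:,2]>70); print("lid",P[k].min(0).round(1),P[k].max(0).round(1))
E
python3 mm.py
```

```text
time_s: 8.45
ee_pos: [0.4386, -0.236, 0.1685]
tool_rot: [179.7, -0.4, 74.1]
force: [1.4, -2.6, -0.8]
width: 0.0002
time_s: 8.95
ee_pos: [0.3946, -0.3846, 0.1667]
tool_rot: [179.8, -0.3, 73.6]
force: [0.9, 0.8, 0.2]
width: -0.0001
t 8.95 case tcp mm [ -96.8 -204.   166.7] rpy [179.8  -0.3  73.6] Fcase [0.6 1.  0.2] w -0.0001
mid 95 ctr [ 2.9  1.1 25. ] mean [ 2.1  1.2 25.3] slope deg [ 2.5 -1.1] z% [22.4 25.2 27.7]
left 91 ctr [ 4.1 43.7 24.6] mean [ 4.4 43.7 25.5] slope deg [2.9 1.5] z% [22.6 25.7 27.1]
right 88 ctr [  3.4 -41.9  24.5] mean [  3.8 -42.   24.8] slope deg [-0.3  0.2] z% [22.6 25.  26.6]
lid [ 35.9 -66.6  70.3] [ 50.8  67.9 115.1]
```

The mount lies flat: its top is at 25 mm, its slope of 2.5° matches its neighbour's, and it is within 2 mm of the neighbours' x. The lid stands at about upright. Now round behind the lid, on the right side, away from the latch and the vial.

```bash
python3 -m creep '[[[0,50,-10],[0,0,0]],[[0,100,-20],[0,0,0]],[[40,150,-20],[0,0,0]],[[90,188,-20],[0,0,0]],[[140,188,-20],[0,0,0]]]'; python3 - <<'E'
from h import *
where(); print(togo(case([85,-46,68]),[180,0,73.3]))
E
```

```text
time_s: 9.62
ee_pos: [0.6185, -0.296, 0.1882]
tool_rot: [179.7, -0.5, 74.0]
force: [0.6, 0.8, 0.2]
width: -0.0001
t 9.62 case tcp mm [ 92.2 -54.8 188.2] rpy [179.7  -0.5  74. ] Fcase [0.4 0.9 0.2] w -0.0001
(array([  7.8,  -7.7, 120.3]), array([ 0.005, -0.01 ,  0.012]))
```

```bash
python3 -m creep '[[[8,0,40],[0.005,-0.01,0.012]],[[8,0,80],[0.005,-0.01,0.012]],[[8,0,120],[0.005,-0.01,0.012]],[[8,-4,120],[0.005,-0.01,0.012]]]'; python3 -c "
from h import *; where()"; python3 -m creep '[[[0,-6,0],[0,0,0]],[[0,-12,0],[0,0,0]],[[0,-18,0],[0,0,0]],[[0,-24,0],[0,0,0]],[[0,-30,0],[0,0,0]]]'; python3 -c "
from h import *; where()"
```

```text
time_s: 10.12
ee_pos: [0.6155, -0.2837, 0.0651]
tool_rot: [-179.6, -0.0, 73.4]
force: [-0.8, 0.1, 0.3]
width: 0.0001
t 10.12 case tcp mm [ 85.7 -43.9  65.1] rpy [-179.6   -0.    73.4] Fcase [-0.8 -0.2  0.3] w 0.0001
time_s: 10.75
ee_pos: [0.5868, -0.2753, 0.0659]
tool_rot: [-179.7, -0.0, 73.4]
force: [1.2, -1.3, 0.6]
width: -0.0002
t 10.75 case tcp mm [ 55.8 -44.1  65.9] rpy [-179.7   -0.    73.4] Fcase [ 1.5 -0.9  0.6] w -0.0002
```

```bash
python3 -m creep '[[[0,-6,0],[0,0,0]],[[0,-12,0],[0,0,0]],[[0,-18,0],[0,0,0]],[[0,-24,0],[0,0,0]],[[0,-30,0],[0,0,0]]]'; python3 -c "
from h import *; where()"; python3 -m creep '[[[0,-5,0],[0,0,0]],[[0,-10,0],[0,0,0]],[[0,-15,0],[0,0,0]],[[0,-20,0],[0,0,0]],[[0,-20,0],[0,0,0]]]'; python3 -c "
from h import *; where()"
```

```text
time_s: 11.38
ee_pos: [0.5575, -0.2666, 0.0659]
tool_rot: [-179.7, -0.0, 73.4]
force: [-0.3, 0.0, 0.3]
width: -0.0004
t 11.38 case tcp mm [ 25.3 -44.2  65.9] rpy [-179.7   -0.    73.4] Fcase [-0.3 -0.   0.3] w -0.0004
time_s: 12.0
ee_pos: [0.5379, -0.2608, 0.066]
tool_rot: [-179.7, -0.0, 73.4]
force: [0.9, -0.3, -0.2]
width: 0.0002
t 12.0 case tcp mm [  4.9 -44.3  66. ] rpy [-179.7   -0.    73.4] Fcase [ 0.9 -0.  -0.2] w 0.0002
```

```bash
python3 -m creep '[[[0,0,-50],[0,0,0]],[[-40,-20,-90],[0,0,0]],[[-90,-50,-90],[0,0,0]],[[-140,-90,-90],[0,0,0]],[[-160,-120,-90],[0,0,0]]]'; python3 - <<'E'
from h import *
where(); shot('top','t8',(325,140,395,205),9)
d=np.load("top_d.npy")
pts=[(u,v) for v in range(140,205) for u in range(325,395)]
P=C.inv().apply(w("top",d,pts)-O)*1000
k=(P[:,2]>12)&(np.abs(P[:,1])<75)&(P[:,0]>-80)&(P[:,0]<70); Q=P[k]
print(Q.min(0).round(1),Q.max(0).round(1))
for a in range(-76,66,8):
  q=Q[(Q[:,0]>=a)&(Q[:,0]<a+8)]
  if len(q): print(a,len(q),np.percentile(q[:,1],[2,98]).round(0),np.percentile(q[:,2],[5,50,95]).round(1))
E
```

```text
time_s: 12.62
ee_pos: [0.3748, -0.3829, 0.1566]
tool_rot: [-179.6, 0.0, 73.1]
force: [0.1, -0.4, 1.2]
width: 0.0003
t 12.62 case tcp mm [-116.3 -208.1  156.6] rpy [-179.6    0.    73.1] Fcase [ 0.2 -0.4  1.2] w 0.0003
[-66.5 -66.3  12. ] [36.1 68.  36.5]
-68 29 [-14.  16.] [21.6 25.6 27.3]
-60 25 [-15.  17.] [22.9 26.  27.7]
-52 36 [-15.  17.] [23.3 25.7 28.2]
-44 93 [-58.  58.] [13.2 27.  31. ]
-36 152 [-63.  65.] [28.5 31.5 33.7]
-28 143 [-63.  65.] [29.8 32.6 33.9]
-20 148 [-64.  65.] [31.3 32.6 34.5]
-12 137 [-63.  65.] [30.  33.  34.7]
-4 144 [-63.  63.] [30.3 33.  35. ]
4 141 [-63.  65.] [30.8 33.2 35. ]
12 139 [-63.  65.] [30.9 32.9 34.8]
20 139 [-64.  65.] [29.4 32.2 33.7]
28 65 [-63.  59.] [19.2 30.2 32.1]
36 2 [-55.  28.] [14.2 14.4 14.7]
```

View pics/t8.png

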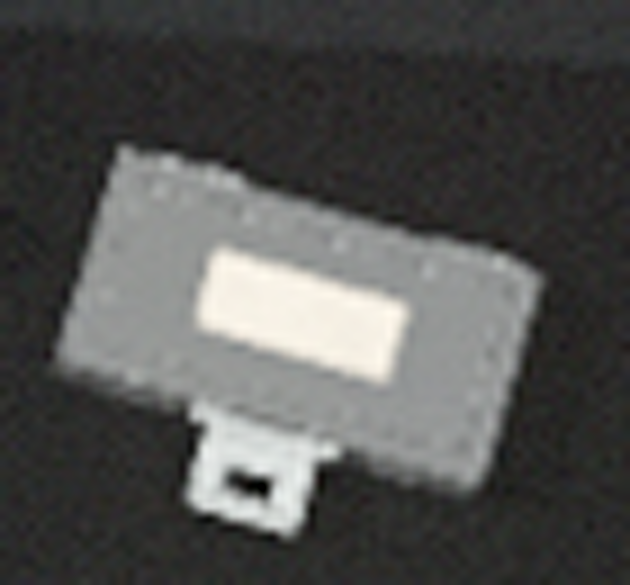

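The lid is shut: its top is flat at 32–33 mm. The latch at (250,470) sticks straight out to case x = -66 at z = 26. Now I'll press it down from above, then push it in.

```bash
python3 - <<'E'
from h import *
where(); print(togo(case([-68,1,50]),[180,0,73.3]))
E
python3 -m creep '[[[50,10,0],[0,0,0]],[[100,25,0],[0,0,0]],[[150,40,30],[0,0,0]],[[207,51,60],[0,0,0]],[[207,51,100],[0,0,0]]]'; python3 - <<'E'
from h import *
where(); print(togo(case([-68,1,50]),[180,0,73.3]))
E
```

```text
t 12.68 case tcp mm [-120.6 -210.5  155.8] rpy [-1.794e+02  1.000e-01  7.300e+01] Fcase [-3.9 -1.8 -2.5] w 0.0001
(array([212.1,  52.5, 104.8]), array([-0.011,  0.002, -0.006]))
time_s: 13.3
ee_pos: [0.4823, -0.1959, 0.0554]
tool_rot: [-179.6, -0.0, 73.4]
force: [-0.3, -0.6, -0.4]
width: 0.0
t 13.3 case tcp mm [-67.    1.9  55.4] rpy [-179.6   -0.    73.4] Fcase [-0.2 -0.7 -0.4] w 0.0
(array([-0.9, -0.9,  5.4]), array([-0.007, -0.001,  0.002]))
```

```bash
python3 -m creep '[[[-1,0,10],[0,0,0]],[[-1,0,20],[0,0,0]],[[-1,0,29],[0,0,0]],[[-1,0,35],[0,0,0]],[[-1,0,41],[0,0,0]]]'; python3 -c "
from h import *; where()"; python3 -m creep '[[[0,0,3],[0,0,0]],[[0,0,5],[0,0,0]],[[0,4,5],[0,0,0]],[[0,8,5],[0,0,0]],[[0,8,5],[0,0,0]]]'; python3 -c "
from h import *; where()"
```

```text
time_s: 13.92
ee_pos: [0.4821, -0.1974, 0.0146]
tool_rot: [-179.7, -0.0, 73.3]
force: [0.1, 0.6, -0.2]
width: -0.0003
t 13.93 case tcp mm [-66.8   0.5  14.6] rpy [-179.7   -0.    73.3] Fcase [-0.1  0.6 -0.2] w -0.0003
time_s: 14.55
ee_pos: [0.4906, -0.1999, 0.0097]
tool_rot: [-179.8, -0.0, 73.3]
force: [-0.5, -0.4, -0.1]
width: 0.0001
t 14.55 case tcp mm [-58.    0.5   9.7] rpy [-179.8   -0.    73.3] Fcase [-0.3 -0.5 -0.1] w 0.0001
```

```bash
python3 -m creep '[[[0,2,0],[0,0,0]],[[0,4,0],[0,0,0]],[[0,5,0],[0,0,0]]]'; python3 -c "
from h import *; where()"; python3 -m creep '[[[0,1.5,0],[0,0,0]],[[0,3,0],[0,0,0]],[[0,3,0],[0,0,0]]]'; python3 -c "
from h import *; where()"
```

```text
time_s: 14.92
ee_pos: [0.4941, -0.2009, 0.0096]
tool_rot: [-179.6, -0.0, 73.3]
force: [-6.5, 2.3, 5.9]
width: 0.0002
t 14.93 case tcp mm [-54.3   0.5   9.6] rpy [-179.6   -0.    73.3] Fcase [-6.9  0.3  5.9] w 0.0002
time_s: 15.3
ee_pos: [0.4941, -0.2009, 0.009]
tool_rot: [-179.3, 0.1, 73.4]
force: [-9.4, 2.9, 6.3]
width: 0.0001
t 15.3 case tcp mm [-54.3   0.5   9. ] rpy [-1.793e+02  1.000e-01  7.340e+01] Fcase [-9.8  0.1  6.3] w 0.0001
```

```bash
python3 -m creep '[[[0,-20,0],[0,0,0]],[[0,-40,-40],[0,0,0]],[[-40,-50,-90],[0,0,0]],[[-90,-60,-120],[0,0,0]],[[-150,-60,-140],[0,0,0]]]';python3 -m creep '[[[-50,0,0],[0,0,0]],[[-60,0,0],[0,0,0]]]'; python3 - <<'E'
from h import *
where(); shot('top','t9',(325,140,395,205),6); shot('scene','s9',(335,180,425,245),7)
a=cv2.imread('pics/s9.png')[:, 20:400];b=cv2.imread('pics/t9.png'); H=max(a.shape[0],b.shape[0])
p=lambda i:cv2.copyMakeBorder(i,0,H-i.shape[0],0,0,0); cv2.imwrite('pics/c9.png',np.hstack([p(a),p(b)]))
d=np.load("top_d.npy")
pts=[(u,v) for v in range(140,205) for u in range(325,395)]
P=C.inv().apply(w("top",d,pts)-O)*1000
for nm,k0 in(("latch",np.abs(P[:,1])<16),("beside",(np.abs(P[:,1])>25)&(np.abs(P[:,1])<60))):
  for a in range(-70,-20,3):
    q=P[k0&(P[:,0]>=a)&(P[:,0]<a+3)]
    if len(q): print(nm,a,len(q),np.percentile(q[:,2],[5,50,95]).round(1))
E
```

```text
time_s: 15.92
ee_pos: [0.3958, -0.3284, 0.1519]
tool_rot: [-179.5, 0.1, 73.5]
force: [0.9, 0.5, -0.1]
width: 0.0
time_s: 16.18
ee_pos: [0.3771, -0.3905, 0.1524]
tool_rot: [-179.5, 0.3, 73.1]
force: [-0.1, 0.8, 0.2]
width: 0.0
t 16.18 case tcp mm [-112.  -214.7  152.4] rpy [-179.5    0.3   73.1] Fcase [-0.3  0.8  0.2] w 0.0
latch -70 13 [-1.9 -1.4  0.4]
latch -67 12 [-1.9 -1.1 -0.2]
latch -64 13 [-1.1 -0.9  1.4]
latch -61 12 [-1.2 -0.5  1. ]
latch -58 13 [-1.3 -0.1  1.5]
latch -55 12 [-0.9 -0.   1.8]
latch -52 12 [-1.2 -0.3  1.6]
latch -49 14 [-1.1  0.   2.4]
latch -46 15 [-0.3  3.2  6.6]
latch -43 27 [ 2.6 15.1 27.1]
latch -40 15 [23.8 29.9 31. ]
latch -37 15 [29.  31.3 33. ]
latch -34 12 [30.6 32.7 33.3]
latch -31 14 [31.5 33.3 34. ]
latch -28 14 [32.6 34.  35. ]
latch -25 12 [33.  33.6 35.4]
latch -22 11 [31.5 33.3 34.3]
beside -70 23 [-3.  -0.7  0.7]
beside -67 26 [-2.5 -0.9  0.4]
beside -64 28 [-2.3 -0.7  0.9]
beside -61 26 [-1.4 -0.5  1.1]
beside -58 29 [-2.4  0.   1.9]
beside -55 24 [-2.9 -0.3  1.2]
beside -52 28 [-2.4 -0.8  0.8]
beside -49 28 [-1.7 -0.2  1.9]
beside -46 27 [-0.4  0.2  1.6]
beside -43 27 [-1.4  0.2  0.9]
beside -40 43 [-0.4  1.3 24.1]
beside -37 57 [ 6.8 25.1 31.1]
beside -34 30 [30.8 31.8 33.4]
beside -31 30 [30.6 32.2 34.6]
beside -28 27 [31.5 32.5 35.4]
beside -25 28 [31.3 33.2 34.3]
beside -22 30 [31.1 33.4 34.7]
```

View pics/c9.png

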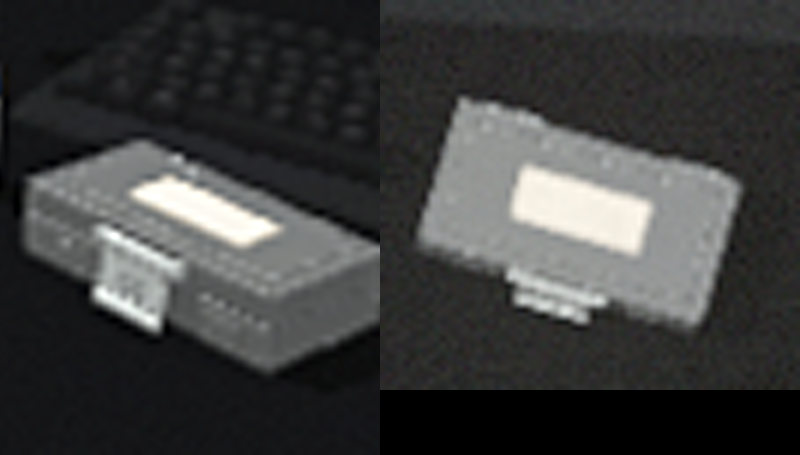

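The lid is shut and the latch is down, but its lip at (555,315) still stands about 6 mm out of the case front in the depth, so it may be roughly 15° short of flat. I'll push the lip itself, lower down.

```bash
python3 -m creep '[[[50,0,0],[0,0,0]],[[100,0,20],[0,0,0]],[[150,0,60],[0,0,0]],[[216,30,110],[0,0,0]],[[216,35,140],[0,0,0]]]'; python3 - <<'E'
from h import *
where(); print(togo(case([-66,1,4]),[180,0,73.3]))
E
```

```text
time_s: 16.9
ee_pos: [0.4754, -0.1848, 0.011]
tool_rot: [-179.7, 0.0, 73.7]
force: [0.1, -1.9, -0.0]
width: 0.0001
t 16.9 case tcp mm [-76.8  10.5  11. ] rpy [-179.7    0.    73.7] Fcase [ 0.6 -1.8 -0. ] w 0.0001
(array([-9.6, 10.8,  7. ]), array([-0.006,  0.   ,  0.007]))
```

```bash
python3 -m creep '[[[-4,2,3],[-0.006,0,0.007]],[[-8,4,6],[-0.006,0,0.007]],[[-8,9,7],[-0.006,0,0.007]],[[-8,13,7],[-0.006,0,0.007]],[[-8,16,7],[-0.006,0,0.007]]]'; python3 -c "
from h import *; where()"; python3 -m creep '[[[0,2,0],[0,0,0]],[[0,4,0],[0,0,0]],[[0,5,0],[0,0,0]],[[0,6,0],[0,0,0]]]'; python3 -c "
from h import *; where()"
```

```text
time_s: 17.52
ee_pos: [0.489, -0.1979, 0.0047]
tool_rot: [179.9, 0.0, 73.2]
force: [-0.5, -0.4, 0.6]
width: 0.0001
t 17.52 case tcp mm [-60.1   1.9   4.7] rpy [179.9   0.   73.2] Fcase [-0.3 -0.5  0.6] w 0.0001
time_s: 18.02
ee_pos: [0.4943, -0.1994, 0.0046]
tool_rot: [180.0, 0.0, 73.2]
force: [-1.5, 0.7, 1.3]
width: -0.0001
t 18.02 case tcp mm [-54.5   2.    4.6] rpy [180.    0.   73.2] Fcase [-1.6  0.3  1.3] w -0.0001
```

```bash
python3 -m creep '[[[0,2,0],[0,0,0]],[[0,4,0],[0,0,0]],[[0,4,0],[0,0,0]]]'; python3 -c "
from h import *; where()"; python3 -m creep '[[[0,3,0],[0,0,0]],[[0,5,0],[0,0,0]],[[0,5,0],[0,0,0]]]'; python3 -c "
from h import *; where()"
```

```text
time_s: 18.4
ee_pos: [0.4945, -0.1996, 0.0038]
tool_rot: [-179.6, 0.1, 73.3]
force: [-9.8, 3.7, 6.8]
width: 0.0
t 18.4 case tcp mm [-54.3   1.9   3.8] rpy [-1.796e+02  1.000e-01  7.330e+01] Fcase [-10.4   0.7   6.8] w 0.0
time_s: 18.77
ee_pos: [0.4944, -0.1996, 0.0028]
tool_rot: [-179.1, 0.2, 73.3]
force: [-12.7, 3.8, 10.1]
width: 0.0001
t 18.77 case tcp mm [-54.5   1.8   2.8] rpy [-179.1    0.2   73.3] Fcase [-13.2  -0.   10.1] w 0.0001
```

The stop falls at the same TCP x at both heights. That suggests the finger's thicker upper part is meeting the lid edge before the tip reaches the lip. In the picture the lip is also about 7 mm out, so I'll push again with the tips tilted forward.

```bash
python3 -m creep '[[[0,-25,-5],[0,0,0]],[[0,-30,-15],[-0.15,0,0]],[[0,-30,-15],[-0.3,0,0]],[[0,-30,-12],[-0.42,0,0]],[[0,-30,-9],[-0.42,0,0]]]'; python3 - <<'E'
from h import *
where(); print(togo(case([-65,1,10])),togo(case([-50,1,10])))
E
```

```text
time_s: 19.4
ee_pos: [0.4632, -0.2016, 0.0138]
tool_rot: [160.5, 2.2, 72.7]
force: [-0.8, -1.5, -1.0]
width: -0.0001
t 19.4 case tcp mm [-83.7  -9.   13.8] rpy [160.5   2.2  72.7] Fcase [-0.3 -1.6 -1. ] w -0.0001
(array([10.4, 16.4,  9.4]), None) (array([10.5, 30.5, 14.4]), None)
```

```bash
python3 -m creep '[[[5,6,4],[-0.06,0,0]],[[10,12,8],[-0.06,0,0]],[[10,16,9],[-0.06,0,0]],[[10,19,10.5],[-0.06,0,0]],[[10,19,10.5],[-0.06,0,0]]]'; python3 - <<'E'
from h import *
where(); print(togo(case([-62,1,9])))
E
python3 -m creep '[[[0,3,1],[0,0,0]],[[0,6,2.5],[0,0,0]],[[0,8,3.5],[0,0,0]],[[0,8,3.5],[0,0,0]]]'; python3 -c "
from h import *; where()"
```

```text
time_s: 20.02
ee_pos: [0.487, -0.1989, 0.0101]
tool_rot: [157.1, 2.2, 72.7]
force: [0.2, 0.3, 0.1]
width: -0.0002
t 20.02 case tcp mm [-61.7   0.4  10.1] rpy [157.1   2.2  72.7] Fcase [0.1 0.4 0.1] w -0.0002
(array([ 0.7, -0.7,  0.9]), None)
time_s: 20.52
ee_pos: [0.4955, -0.2015, 0.01]
tool_rot: [157.0, 2.2, 72.7]
force: [-0.3, -0.2, 0.6]
width: 0.0001
t 20.52 case tcp mm [-52.8   0.3  10. ] rpy [157.    2.2  72.7] Fcase [-0.2 -0.3  0.6] w 0.0001
```

No resistance, and already further in than the earlier stop. Continuing.

```bash
python3 -m creep '[[[0,1.5,0.6],[0,0,0]],[[0,3,1.2],[0,0,0]],[[0,4,1.7],[0,0,0]],[[0,4,1.7],[0,0,0]]]'; python3 -c "
from h import *; where()";python3 -m creep '[[[0,1.5,0.6],[0,0,0]],[[0,3,1.2],[0,0,0]],[[0,3,1.2],[0,0,0]]]'; python3 -c "
from h import *; where()"
```

```text
time_s: 21.02
ee_pos: [0.4994, -0.2028, 0.0099]
tool_rot: [157.1, 2.2, 72.7]
force: [-1.1, 0.0, 0.6]
width: 0.0003
t 21.02 case tcp mm [-48.7   0.3   9.9] rpy [157.1   2.2  72.7] Fcase [-1.1 -0.3  0.6] w 0.0003
time_s: 21.4
ee_pos: [0.5, -0.2028, 0.0088]
tool_rot: [157.3, 2.2, 72.7]
force: [-8.1, 1.7, 2.5]
width: 0.0001
t 21.4 case tcp mm [-48.2   0.3   8.8] rpy [157.3   2.2  72.7] Fcase [-8.3 -0.7  2.5] w 0.0001
```

Hard contact now, about 6 mm further in. A slightly firmer press, then I'll retreat and measure.

```bash
python3 -m creep '[[[0,3,1.2],[0,0,0]],[[0,4,1.7],[0,0,0]],[[0,4,1.7],[0,0,0]]]'; python3 -c "
from h import *; where()"; python3 -m creep '[[[0,-20,-8],[0,0,0]],[[0,-40,-50],[0.1,0,0]],[[-40,-40,-100],[0.25,0,0]],[[-90,-40,-150],[0.4,0,0]],[[-140,-40,-160],[0.4,0,0]]]';python3 -m creep '[[[-50,0,0],[0,0,0]],[[-70,0,0],[0,0,0]],[[-70,0,0],[0,0,0]]]'; python3 - <<'E'
from h import *
where(); shot('top','t10',(325,140,395,205),6); shot('scene','s10',(335,180,425,245),7)
a=cv2.imread('pics/s10.png')[:, 20:400];b=cv2.imread('pics/t10.png'); H=max(a.shape[0],b.shape[0])
p=lambda i:cv2.copyMakeBorder(i,0,H-i.shape[0],0,0,0); cv2.imwrite('pics/c10.png',np.hstack([p(a),p(b)]))
for n,(x0,y0,x1,y1) in dict(top=(325,140,395,205),scene=(345,205,375,232)).items():
  d=np.load(n+"_d.npy"); pts=[(u,v) for v in range(y0,y1) for u in range(x0,x1)]
  P=C.inv().apply(w(n,d,pts)-O)*1000
  for nm,k0 in(("latch",np.abs(P[:,1]-1)<13),("beside",(np.abs(P[:,1])>25)&(np.abs(P[:,1])<60))):
    for z in range(2,34,5):
      q=P[k0&(P[:,2]>=z)&(P[:,2]<z+5)&(P[:,0]<-25)]
      if len(q): print(n,nm,"z",z,len(q),"x",np.percentile(q[:,0],[10,50,90]).round(1))
E
```

```text
time_s: 21.78
ee_pos: [0.5006, -0.2031, 0.0071]
tool_rot: [157.6, 2.1, 72.7]
force: [-9.1, 3.2, 2.2]
width: -0.0001
t 21.77 case tcp mm [-47.5   0.3   7.1] rpy [157.6   2.1  72.7] Fcase [-9.7  0.4  2.2] w -0.0001
time_s: 22.4
ee_pos: [0.4281, -0.2607, 0.0564]
tool_rot: [169.4, 8.5, 70.9]
force: [1.0, -0.6, -0.3]
width: -0.0001
time_s: 22.78
ee_pos: [0.4049, -0.328, 0.0671]
tool_rot: [169.3, 8.6, 70.7]
force: [-0.0, 0.3, -0.6]
width: -0.0002
t 22.77 case tcp mm [-103.3 -146.9   67.1] rpy [169.3   8.6  70.7] Fcase [-0.1  0.3 -0.6] w -0.0002
top latch z 2 11 x [-43.7 -42.  -40.6]
top latch z 7 2 x [-40.7 -40.6 -40.6]
top latch z 12 2 x [-40.4 -40.3 -40.2]
top latch z 22 6 x [-41.6 -40.8 -39.8]
top latch z 27 28 x [-40.3 -37.2 -30.3]
top latch z 32 31 x [-35.3 -29.7 -25.8]
top beside z 2 43 x [-69.8 -39.2 -37.4]
top beside z 7 11 x [-37.5 -36.9 -36.1]
top beside z 12 10 x [-37.6 -36.9 -36.6]
top beside z 17 9 x [-36.6 -36.2 -36. ]
top beside z 22 6 x [-37.3 -36.2 -36.1]
top beside z 27 59 x [-36.1 -33.8 -27.8]
top beside z 32 59 x [-33.  -29.4 -25.6]
scene latch z 2 14 x [-40.1 -39.  -38.1]
scene latch z 7 11 x [-39.2 -38.3 -37.4]
scene latch z 12 13 x [-38.9 -38.4 -37.5]
scene latch z 17 11 x [-39.5 -38.9 -38.1]
scene latch z 22 12 x [-40.6 -39.8 -38.8]
scene latch z 27 28 x [-38.2 -35.1 -30.2]
scene latch z 32 10 x [-30.6 -28.1 -25.9]
scene beside z 2 29 x [-35.9 -35.4 -34.3]
scene beside z 7 28 x [-37.  -35.3 -34.7]
scene beside z 12 29 x [-36.1 -35.3 -34.6]
scene beside z 17 28 x [-36.3 -35.1 -34.3]
scene beside z 22 28 x [-35.8 -34.8 -34. ]
scene beside z 27 50 x [-35.2 -33.3 -29.9]
scene beside z 32 21 x [-31.1 -28.7 -26.8]
```

The latch plate is now vertical: x ≈ -38.4 from z = 7 to 17, 3 mm in front of the case. The picture limit is reached, so I'll check the surroundings with an image difference and hand in.

```bash
python3 - <<'E'
from h import *
a=cv2.imread("pics/t1.png").astype(int); b=cv2.resize(cv2.imread("top_full.png"),None,fx=1.25,fy=1.25,interpolation=cv2.INTER_CUBIC).astype(int)
for n,(x0,y0,x1,y1) in dict(vial=(375,185,405,220),dish=(495,200,545,248),loupe_tissue=(255,268,335,312),pen=(500,290,580,312)).items():
    print(n,np.abs(a-b)[y0:y1,x0:x1].mean().round(1))
where(); print(env.job_done())
E
```

```text
vial 4.3
dish 4.0
loupe_tissue 2.4
pen 40.0
t 22.88 case tcp mm [-103.  -144.2   66.8] rpy [169.3   8.5  70.9] Fcase [-0.3  0.5  0.3] w 0.0
the job is handed in; nothing more can be done
None
```

The case is closed and handed in at 22.9 s. The standing mount is tipped over into its pocket, the lid is shut and the latch is down.

- **Mount:** the first push left it leaning at about 33°. A second push at its top edge, with the tool tilted, tipped it over. It then lay flat, top at about 25 mm and slope about 2.5°, much like its neighbours. Its centre was about 2 mm nearer the robot than theirs, and I left it there. Its specimen face was last seen up in the picture at the end of that push.
- **Lid:** pushed over from behind on the right, beside the latch. It fell flat, with its top at 32–33 mm. During the first push on the mount the gripper came close to the lid and it leaned back slightly, by about 2°.
- **Latch:** after the first presses it was still roughly 15° short of flat, because the upper part of the finger seemed to meet the case first. A push with the tips tilted forward closed it. Depth then showed the plate upright, 3 mm in front of the case.
- **Surroundings:** the image difference found no change at the vial, dish, and tissue with loupe. The pen region differed strongly. The arm probably hides it in that view, and I never moved near the pen, but I did not confirm it. I did not check the canister.
- **Last picture:** the 12-picture limit blocked my last look, so the final latch check rests on depth only. Measured wrist forces, read between moves, stayed under about 20 N.

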